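Hand probe held on the sprung pad of a hearing-aid test box

TASK

Tip the loose square lid of the dark test box up by its tab, so that it swings up on its back edge, then lift it off and set it down gently, right way up, on the rubber mat. Then take the hand probe out of its stand and press its tip lightly, with about 4 N and never hard, on the dark spot of the sloping sprung pad inside the box, with the probe square to the pad. Finish while holding it pressed there: do not put the probe down or let go, and leave the jar, the metal coupler and the small case alone.

Things in the scene. Friction and masses are not known exactly. Their poses are not given: they have to be found in the camera images.
- box: Fixed dark navy test box, 170 x 170 mm and 80 mm high, open on top: square opening 130 x 130 mm, walls 20 mm, inner floor 6 mm up. Origin: centre of its underside, on the bench; z up. The front (-x of the box) faces roughly the robot; the box may be turned up to 0.35 rad.
- rim_back (a point): Point on the box's top rim (80 mm up), 75 mm behind (box +x) the box's centre: the middle of the line on which the lid's back edge rests.
- lid: Loose grey square lid, 0.2 to 0.3 kg: plate 150 x 150 x 8 mm, a plug 124 x 124 x 6 mm under it that sits in the opening with 3 mm play all round, and an upright tab on top near the front edge. Origin: centre of the plate's underside (at the start on the box's rim; 6 mm above whatever the plug rests on when set down). z up, x from the tab to the back edge, as on the box.
- lid_tab (a point): Centre of the lid's upright black tab, 60 mm in front (-x) of the lid's centre and 23 mm above the plate's underside. The tab is 24 mm wide (lid y: pinch it this way), 14 mm thick (lid x) and 30 mm high, its top 38 mm above the plate's underside. Axes as the lid's.
- lid_back (a point): Middle of the lower back edge of the lid's plate, 75 mm behind (+x) its origin. The lid swings up about this edge; no hinge holds it.
- mat: Fixed black rubber mat, 200 x 200 x 3 mm, on the bench to one side of the box. Origin: centre of its underside, so its top is 3 mm up.
- stand: Fixed grey block, 70 x 70 x 60 mm, to the other side of the box, with an upright through hole 26 mm wide in its middle. Origin: centre of its underside.
- probe: Loose round hand probe, 150 mm long, 0.1 kg, upright in the stand, hung by its collar on the block's top. Origin: point of its tip, 10 mm above the bench in the stand; z runs up along the probe. From the tip: round-nosed steel rod 12 mm wide up to 28 mm, neck 20 mm wide up to 50 mm, collar 34 mm wide from 50 to 56 mm, black handle 22 mm wide from 56 to 150 mm. Yaw means nothing.
- probe_tip (a point): The point of the probe's tip (the probe's origin), axes as the probe's.
- spot (a point): Centre of the dark round spot, 16 mm wide, in the middle of the grey round pad (44 mm wide) inside the box; on the pad's face. z is the outward normal of the pad: it leans 20 degrees from upright towards the box's front. About 49 mm above the bench, over the middle of the box. The point moves with the pad.
- pad (a joint): How far the pad is pressed in along its own normal, in m: 0 at rest, 0.018 at its stop. A spring carries it: about 0.2 N to start it and then 0.5 N per mm, so that 4 N is about 7.5 mm in.
- jar: Bystander: closed clear jar, 54 mm wide, 65 mm high, behind the box. Origin: centre of its underside.
- coupler: Bystander: stepped steel cylinder, 36 mm wide, 40 mm high, behind the box. Origin: centre of its underside.
- case: Bystander: flat grey case, 60 x 85 x 24 mm, between the robot and the box. Origin: centre of its underside.
Mind the look-alikes: they are no part of the job. Several things have the shape of the lid; the one meant has the colours described above. Leave any red look-alike of the stand alone.

How it is judged:
By the outcome, as a careful person would: the job done as asked, in the order asked, and still so for the second after the job is handed in, while the arm keeps its last pose, push and grip.
It also fails if it takes over 61 s, if anything falls off the work surface, if the arm or the gripper's body presses on something with over 40 N, if the wrist force passes 120 N, or if a joint passes its speed limit or range.

ROBOT

A 6-joint arm with a two-finger parallel gripper is mounted at the origin on the work surface. World frame = base frame: x ahead of the robot, y to its left, z up, the work surface at z = 0. Lengths are in m, angles in rad, forces in N, time in s.
With the tool pointing down it reaches from about 0.425 to 0.95 m from the base axis. Payload 14.7 kg.
Tool frame: the origin (TCP) lies where the fingers leave the gripper's body, on its centre line; the fingertips stand r.tips_ahead ahead of it and the grasp point (between the pads) lies 54 mm ahead of it (r.tips_ahead is the distance from the TCP to the fingertips, in m); z points along the fingers, y is the line along which they close (so a half turn about z gives the same grasp; the last joint's range is limited). The gripper opens to 85 mm and grips with 20 to 120 N. Pads are 22 mm wide; open, the fingers measure 114 mm over their backs; the gripper's body (76 mm by 85 mm) begins 54 mm behind the grasp point. The pads swing forward as they close: fully open they stand 13 mm farther back than shut.
Start: joints at [1.144, 0.48, 1.596, -0, 1.065, -0.047], TCP at [0.241, 0.604, 0.304] pointing down, gripper open.
Joint ranges: [-2.75, 2.75], [-0.82, 2.05], [0.23, 2.67], [-1.56, 4.7], [0.09, 2.69], [-2.92, 2.92]. Speed limits (rad/s): [1.89, 1.89, 2.39, 3.01, 3.01, 3.01].

INTERFACE

Orientations are given as a rotation vector (axis times angle).
In Python, from cell import r gives the robot as it stands.
- The arm moves only by the tool carry_out, never from a script. Its argument "commands" is a list of rows, each an object with "angular": the turn, a rotation vector about the tool's x, y, z in rad, a list of three; "dp": the shift along the tool's x, y, z in mm, a list of three; "jaw": the opening, from 0 (shut) to 1 (fully open). A call has exactly 5 rows; each row is the pose to reach, as a shift and turn from the pose commanded when the call began, along the tool's axes at that moment; what a row does not reach only later rows make up. A row lasts 1/8 s, in which the tool goes at most 62.5 mm and 10.7 degrees, less where a joint would pass 70% of its speed; a pose out of reach is approached as far as the arm can. A call with a gripper value outside its range is refused whole. The fingers move at their own pace and stop on an object; "force" is the grip in N (left out, the last holds). Time passes only in rows, so rows that repeat a pose let the fingers close, or fill a call up. It gives the time, the measured TCP pose, the force, the opening and the grip force at its end, in the units of the state.
- r.observe(): the state, without advancing time (a new reading comes with each control period).
- r.camera(name): name is "scene" or "top"; returns a dict with "pixels" (400x640x3 uint8, red, green, blue), "intrinsics" (3x3 intrinsics, pixels), "cam_to_world" (4x4, takes a point from camera to world coordinates). Camera axes: x right, y up, looking along -z (the intrinsics and any distortion apply to the point x, -y, -z); pixel columns grow to the right and rows downward; lengths in m; the calibration is good to about 2 mm. A picture is of the moment at which its call begins. There is no depth.
- r.sign_off(): hands the job in; it is judged then, once.
Trained networks look in the newest picture that a camera, given by its name, has taken for a name from the list of things; names that differ only in an ending like _2 or _b are one class to them, and where a whole thing is asked for, a point or a joint stands for the part that bears it (a point fixed in the world has none). Each returns a list of dicts, best first, with "score" (0 to 1); they miss things now and then, are a little off and sometimes report something else, mostly with a low value. They report only what shows in the picture. A call takes as long as a camera call. They do not tell look-alikes from the thing itself.
- r.outline_of(camera, thing): "region" (400x640 bool, what is visible of it) and "xy" ([column, row] in pixels, amid what is visible of it).
The state is a dict: "time_s": time; "joint_positions": joint angles; "qvel": joint speeds; "effort": joint torques, N m; "eef_pos": TCP position; "ee_rot": TCP orientation; "ft_force": force on the tool from outside, world axes, zero at the start; "torque": the same for the moment, N m; "width": finger opening in m; "grasp_force": force on a finger pad.
Only numpy, scipy, OpenCV 4.12 (cv2) and the standard library are available. Lean on these libraries where they do the work, as an engineer would, in place of code of your own. Each camera call takes 0.05 s, during which the arm holds its last target. There are 200 camera calls.

## Working session

There is one attempt and no reset: what is moved stays moved. The work goes in short steps, Python scripts to look and compute and a tool call to move; the robot and the scene stay as the last step left them, time stands still between calls to the robot, and variables do not carry over. Pictures are saved under pics/ and viewed, at most 14 in all, crops included, and the job is handed in when it is done.

Besides the shell and the picture viewer there is one more tool, called after ">>>" as name(argument=value, ...), one argument or row to a line, values as JSON. carry_out: Moves the arm, as the interface text tells. Its arguments: {"type":"object","properties":{"commands":{"type":"array"},"force":{"type":"number"}},"required":["commands"]}

```bash
ls; mkdir -p pics; python3 - <<'E'
from cell import r
import cv2
s=r.observe(); print(s, r.tips_ahead)
for c in("scene","top"):
    d=r.camera(c); cv2.imwrite(f"pics/{c}0.png",d["pixels"][:,:,::-1]); print(c,d["intrinsics"].tolist(),d["cam_to_world"].round(4).tolist(),[k for k in d])
    for n in("box","lid","lid_tab","mat","stand","probe","jar","coupler","case"):
        print(n,[(round(o["score"],2),[round(float(v)) for v in o["xy"]],int(o["region"].sum())) for o in r.outline_of(c,n)])
E
```

```text
pics
{'time_s': 0.0, 'joint_positions': array([ 1.14437062e+00,  4.80853748e-01,  1.59688085e+00,  3.87397427e-05,
        1.06512242e+00, -4.66065790e-02]), 'qvel': array([-9.74302594e-04,  1.13851994e-03, -6.13255042e-05,  1.85141161e-03,
       -3.36505116e-04, -1.39928160e-04]), 'effort': array([-3.89292691e-03, -9.50608492e+01, -4.30195820e+01, -8.88794148e-04,
        1.19988437e-02, -1.31638894e-04]), 'eef_pos': array([0.24082495, 0.60337911, 0.30325553]), 'ee_rot': array([-5.93005442e-01, -3.08478151e+00,  1.91809396e-03]), 'ft_force': array([0.10538672, 0.01197896, 0.75107638]), 'torque': array([0.02155519, 0.01456162, 0.01004159]), 'grasp_force': 0.0, 'width': 0.08536049451972359} 0.0726
scene [[431.3129688186967, 0.0, 323.0096508991211], [0.0, 431.3129688186967, 204.02548371920835], [0.0, 0.0, 1.0]] [[-0.721, -0.5526, 0.4182, 0.9092], [0.6929, -0.575, 0.4349, 0.4603], [0.0001, 0.6034, 0.7975, 0.8981], [0.0, 0.0, 0.0, 1.0]] ['pixels', 'intrinsics', 'cam_to_world']
box [(0.7, [300, 259], 2199)]
lid [(0.96, [477, 240], 3295), (0.9, [321, 127], 1731), (0.6, [298, 221], 3716)]

[... 400 characters left out ...]
49], [0.0, 0.0, 1.0]] [[0.0241, 0.995, -0.0969, 0.4073], [-0.9991, 0.0272, 0.0314, 0.0568], [0.0338, 0.096, 0.9948, 1.147], [0.0, 0.0, 0.0, 1.0]] ['pixels', 'intrinsics', 'cam_to_world']
box [(0.93, [329, 210], 1209)]
lid [(0.87, [327, 180], 3629), (0.86, [420, 312], 3361), (0.67, [207, 305], 3676)]
lid_tab [(0.72, [209, 307], 3541), (0.67, [329, 182], 3610), (0.65, [416, 308], 3429), (0.57, [213, 226], 711)]
mat [(0.98, [450, 200], 5552)]
stand [(0.88, [162, 215], 998), (0.62, [212, 228], 796), (0.4, [258, 113], 456), (0.2, [328, 213], 1220)]
probe [(0.55, [202, 224], 210)]
jar [(0.86, [259, 113], 428)]
coupler [(0.46, [387, 122], 157)]
case [(0.85, [304, 252], 767), (0.3, [204, 227], 227)]
```

View pics/scene0.png

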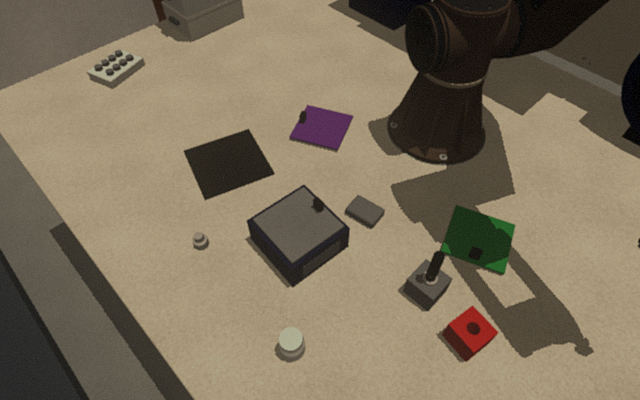

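View pics/top0.png

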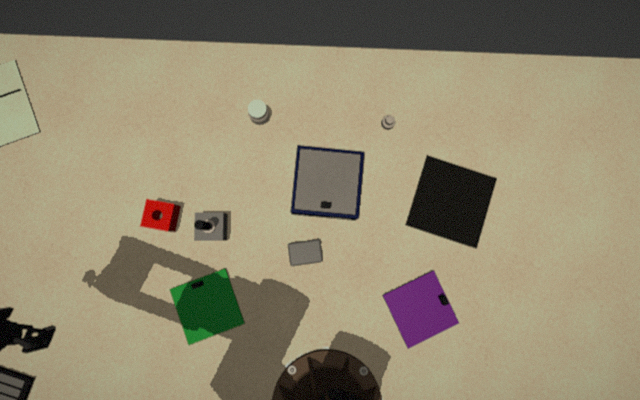

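The grey lid is on the navy box at top (327,180) and scene (300,225). The mat is at top (450,200). The grey stand with the probe is at top (212,226), next to a red look-alike. The green and purple lids are also look-alikes. Next I'll fit the poses by silhouette.

```bash
cat > h.py <<'E'
import numpy as np, cv2
from scipy.optimize import minimize
from cell import r
def proj(d,P):
    M=np.linalg.inv(d["cam_to_world"]); q=np.c_[P,np.ones(len(P))]@M.T
    K=d["intrinsics"]; return np.c_[K[0,0]*q[:,0]/-q[:,2]+K[0,2], K[1,1]*-q[:,1]/-q[:,2]+K[1,2]]
def boxpts(p,lx,ly,z0,z1,ox=0,oy=0):
    x,y,a=p; c,s=np.cos(a),np.sin(a)
    return np.array([[x+c*(ox+i*lx/2)-s*(oy+j*ly/2), y+s*(ox+i*lx/2)+c*(oy+j*ly/2), z] for i in(-1,1) for j in(-1,1) for z in(z0,z1)])
def sil(d,parts):
    m=np.zeros((400,640),np.uint8)
    for P in parts:
        h=cv2.convexHull(np.float32(proj(d,P)))
        cv2.fillConvexPoly(m,np.int32(np.round(h*16)),255,cv2.LINE_AA,4)
    return m/255.
def fit(views,model,p0,step=(.01,.01,.08)):
    # views: list of (cam dict, mask)
    def cost(p):
        return sum(np.abs(sil(d,model(p))-m).sum()/m.sum() for d,m in views)
    p0=np.array(p0,float)
    S=np.vstack([p0]+[p0+np.eye(len(p0))[i]*step[i] for i in range(len(p0))])
    o=minimize(cost,p0,method="Nelder-Mead",options=dict(initial_simplex=S,xatol=1e-4,fatol=1e-4,maxiter=300))
    return o.x,o.fun
def back(d,uv,z):
    K=d["intrinsics"];T=d["cam_to_world"]
    v=T[:3,:3]@np.array([(uv[0]-K[0,2])/K[0,0],-(uv[1]-K[1,2])/K[1,1],-1]);o=T[:3,3]
    return o+v*(z-o[2])/v[2]
def find(cam,thing,near):
    L=[o for o in r.outline_of(cam,thing) if np.hypot(*(np.array(o["xy"])-near))<22]
    return L[0]["region"].astype(float) if L else None
E
cat > a.py <<'E'
from h import *
D={c:r.camera(c) for c in("scene","top")}
N=dict(lid=((300,222),(327,180)),box=((300,230),(328,205)),mat=((228,163),(450,200)),stand=((427,290),(212,227)),case=((362,213),(304,252)))
M={}
for n,(a,b) in N.items(): M[n]=[(D[c],find(c,n,q)) for c,q in(("scene",a),("top",b))]
M["box"]=[(d,np.maximum(m,l) if m is not None else None) for (d,m),(_,l) in zip(M["box"],M["lid"])]
mod=dict(lid=lambda p:[boxpts(p,.15,.15,.08,.088),boxpts(p,.014,.024,.088,.118,-.06)],
 box=lambda p:[boxpts(p,.17,.17,0,.08),boxpts(p,.014,.024,.088,.118,-.06)],
 mat=lambda p:[boxpts(p,.2,.2,0,.003)],
 case=lambda p:[boxpts(p,.06,.085,0,.024)],
 stand=lambda p:[boxpts(p,.07,.07,0,.06)])
zc=dict(lid=.088,box=.06,mat=.003,stand=.05,case=.02)
for n in N:
    x0=back(D["top"],N[n][1],zc[n]); 
    for v in ([0],[1],[0,1]):
        V=[M[n][i] for i in v if M[n][i][1] is not None]
        if not V: print(n,v,"none");continue
        best=min((fit(V,mod[n],[x0[0],x0[1],a]) for a in(-.25,0.,.25)),key=lambda t:t[1])
        print(n,v,best[0].round(4),round(best[1],3))
# dark handle pixels near stand, both cameras
for c,(u,v) in(("scene",(434,268)),("top",(205,225))):
    g=D[c]["pixels"].max(2)[v-25:v+25,u-25:u+25]; m=(g<45).astype(np.uint8)
    k,l,st,ce=cv2.connectedComponentsWithStats(m); 
    for i in range(1,k):
        if st[i,4]>15: print(c,st[i]+[u-25,v-25,0,0,0],ce[i]+[u-25,v-25])
im=np.hstack([cv2.resize(D["scene"]["pixels"][235:315,390:470],(400,400)),cv2.resize(D["top"]["pixels"][185:265,170:250],(400,400))])
cv2.imwrite("pics/crop1.png",im[:,:,::-1])
E
python3 a.py
```

```text
lid [0] [ 0.5617  0.0164 -0.0793] 0.041
lid [1] [ 0.5602  0.0157 -0.0602] 0.059
lid [0, 1] [ 0.5615  0.0161 -0.0742] 0.101
box [0] none
box [1] [ 0.5612  0.0149 -0.0642] 0.054
box [0, 1] [ 0.5612  0.0149 -0.0642] 0.054
mat [0] [ 0.5287 -0.3211 -0.2895] 0.036
mat [1] [ 0.5277 -0.3197 -0.2976] 0.031
mat [0, 1] [ 0.5283 -0.3206 -0.2916] 0.07
stand [0] [0.4439 0.3083 0.0652] 0.343
stand [1] [ 0.4431  0.3065 -0.0089] 0.428
stand [0, 1] [4.427e-01 3.075e-01 3.000e-04] 0.786
case [0] [0.3821 0.0658 0.1864] 0.206
case [1] [0.3837 0.0667 0.158 ] 0.198
case [0, 1] [0.3831 0.0664 0.1508] 0.406
scene [426 251  19  30 290] [434.67241379 265.30689655]
top [224 214   3  26  73] [224.95890411 225.87671233]
top [195 221  17   9 113] [202.57522124 224.9380531 ]
```

View pics/crop1.png

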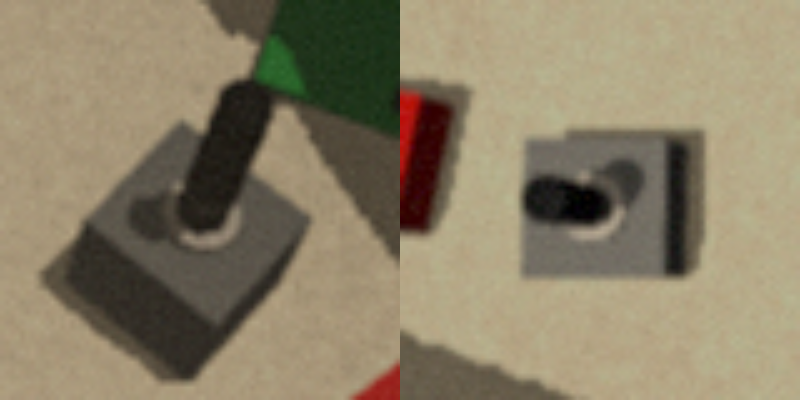

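The close-up shows the probe standing upright in the grey stand, with its handle top at about top (199,225). The lid and box are consistent at about (0.561, 0.016), yaw -0.07. Next I'll fit the probe and plan the approach.

```bash
cat >> h.py <<'E'
from scipy.spatial.transform import Rotation as Ro
def Rt(a,th=0): # heading a of box x, tilt th about tool/box y (+: front up)
    c,s=np.cos(a),np.sin(a)
    return np.array([[-c,-s,0],[-s,c,0],[0,0,-1.]]).T@Ro.from_euler("y",th).as_matrix()
def to(p,R,R0=None,p0=None,msg=""):
    s=r.observe()
    if R0 is None: R0=Ro.from_rotvec(s["ee_rot"]).as_matrix(); p0=s["eef_pos"]
    print(msg,"dp",(R0.T@(np.array(p)-p0)*1000).round(1).tolist(),"ang",Ro.from_matrix(R0.T@R).as_rotvec().round(4).tolist())
E
python3 - <<'E'
from h import *
D=[r.camera(c) for c in("scene","top")]
V=[]
for d,(u,v) in zip(D,((434,266),(205,225))):
    m=np.zeros((400,640)); w=15 if d is D[1] else 20
    g=d["pixels"].max(2)[v-w:v+w,u-w:u+w]; m[v-w:v+w,u-w:u+w]=g<45; V.append((d,m))
t=np.linspace(0,2*np.pi,24)
mod=lambda p:[np.vstack([np.c_[p[0]+.011*np.cos(t),p[1]+.011*np.sin(t),0*t+z] for z in(.066,.16)])]
for W in([V[0]],[V[1]],V): print(fit(W,mod,[.443,.307],(.01,.01)))
a=-.07
to([.5012,.020,.215],Rt(a),msg="above tab"); to([.5012,.020,.165],Rt(a),Rt(a),np.array([.5012,.02,.215]),"down")
E
```

```text
(array([0.44314893, 0.30676074]), np.float64(0.39275391817626715))
(array([0.44359562, 0.30322342]), np.float64(0.6901960784313725))
(array([0.44222144, 0.30523867]), np.float64(1.1051563277728644))
above tab dp [-458.1, -445.6, 88.9] ang [-0.0, 0.0, -0.3098]
down dp [0.0, 0.0, 50.0] ang [0.0, 0.0, 0.0]
```

>>> carry_out(
  commands=[
    {"dp":[-458,-446,0],"angular":[0,0,-0.31],"jaw":1},
    {"dp":[-458,-446,0],"angular":[0,0,-0.31],"jaw":1},
    {"dp":[-458,-446,0],"angular":[0,0,-0.31],"jaw":1},
    {"dp":[-458,-446,0],"angular":[0,0,-0.31],"jaw":1},
    {"dp":[-458,-446,0],"angular":[0,0,-0.31],"jaw":1},
  ],
  force=60,
)

```text
time_s: 2.33
eef_pos: [0.3685, 0.3167, 0.3042]
ee_rot: [0.109, 3.139, 0.001]
ft_force: [0.7, 0.0, 0.1]
width: 0.0853
grasp_force: 0.0
```

```bash
python3 - <<'E'
from h import *
to([.5012,.020,.215],Rt(-.07))
E
```

```text
dp [-152.9, -286.9, 89.1] ang [0.0004, 0.0006, 0.0007]
```

>>> carry_out(
  commands=[
    {"dp":[-30,-57,18],"angular":[0,0,0],"jaw":1},
    {"dp":[-90,-170,50],"angular":[0,0,0],"jaw":1},
    {"dp":[-153,-287,89],"angular":[0,0,0],"jaw":1},
    {"dp":[-153,-287,89],"angular":[0,0,0],"jaw":1},
    {"dp":[-153,-287,89],"angular":[0,0,0],"jaw":1},
  ],
)

```text
time_s: 2.95
eef_pos: [0.4916, 0.0412, 0.2213]
ee_rot: [0.11, 3.139, 0.0]
ft_force: [1.2, 0.2, 0.4]
width: 0.0854
grasp_force: 0.0
```

>>> carry_out(
  commands=[
    {"dp":[0,0,0],"angular":[0,0,0],"jaw":1},
    {"dp":[0,0,0],"angular":[0,0,0],"jaw":0.7},
    {"dp":[0,0,0],"angular":[0,0,0],"jaw":0.5},
    {"dp":[0,0,0],"angular":[0,0,0],"jaw":0.5},
    {"dp":[0,0,0],"angular":[0,0,0],"jaw":0.5},
  ],
)

```text
time_s: 3.58
eef_pos: [0.4907, 0.0439, 0.2218]
ee_rot: [0.107, 3.139, 0.0]
ft_force: [0.4, 1.2, -0.1]
width: 0.0428
grasp_force: 0.0
```

```bash
python3 - <<'E'
from h import *
to([.5012,.020,.165],Rt(-.07))
a=r.camera("scene")["pixels"][150:300,230:400]; b=r.camera("top")["pixels"][130:240,265:390]
cv2.imwrite("pics/c2.png",np.hstack([cv2.resize(a,(400,353)),cv2.resize(b,(400,353))])[:,:,::-1]); print(r.observe()["width"])
E
```

```text
dp [-12.1, -23.1, 56.8] ang [0.0, 0.0004, 0.0016]
0.04289200404143998
```

View pics/c2.png

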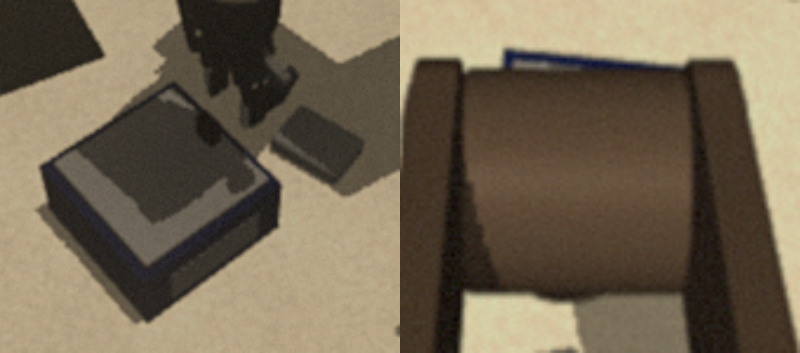

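The view shows the half-closed gripper near the tab and the lid untouched. I'll correct laterally, then go down.

>>> carry_out(
  commands=[
    {"dp":[-12,-23,10],"angular":[0,0,0],"jaw":0.5},
    {"dp":[-12,-23,30],"angular":[0,0,0],"jaw":0.5},
    {"dp":[-12,-23,48],"angular":[0,0,0],"jaw":0.5},
    {"dp":[-12,-23,56.5],"angular":[0,0,0],"jaw":0.5},
    {"dp":[-12,-23,56.5],"angular":[0,0,0],"jaw":0.5},
  ],
)

```text
time_s: 4.3
eef_pos: [0.501, 0.0195, 0.1648]
ee_rot: [-0.109, -3.139, 0.0]
ft_force: [0.6, -1.0, 0.4]
width: 0.0427
grasp_force: 0.0
```

>>> carry_out(
  commands=[
    {"dp":[0,0,0],"angular":[0,0,0],"jaw":0.35},
    {"dp":[0,0,0],"angular":[0,0,0],"jaw":0.2},
    {"dp":[0,0,0],"angular":[0,0,0],"jaw":0.1},
    {"dp":[0,0,0],"angular":[0,0,0],"jaw":0.1},
    {"dp":[0,0,0],"angular":[0,0,0],"jaw":0.1},
  ],
  force=80,
)

```text
time_s: 4.92
eef_pos: [0.5016, 0.0195, 0.1659]
ee_rot: [0.11, 3.138, 0.0]
ft_force: [-2.6, 0.7, 7.3]
width: 0.0222
grasp_force: 78.9
```

```bash
python3 - <<'E'
from h import *
s=r.observe();print(s["eef_pos"],s["ft_force"],s["torque"],s["width"],s["grasp_force"],s["time_s"])
to([.5012,.020,.165],Rt(-.07))
a=r.camera("scene")["pixels"][150:300,230:400]
cv2.imwrite("pics/c3.png",cv2.resize(a,(600,529))[:,:,::-1])
# pivot arc: back edge at lid x+.075, z=.08; in tool frame of current pose
T0=s["eef_pos"]; R0=Ro.from_rotvec(s["ee_rot"]).as_matrix()
a=-.07; L=np.array([.5611,.0158,.08]); piv=L+.075*np.array([np.cos(a),np.sin(a),0]); v=R0.T@(T0-piv)
for th in range(4,45,4):
    q=Ro.from_rotvec([0,np.radians(th),0]).apply(v); print(th,round(np.radians(th),4),((q-v)*1000).round(1))
E
```

```text
[0.50156012 0.01947608 0.16593949] [-2.57166209  0.69043518  7.27176566] [ 0.16293266  0.24855821 -0.01254968] 0.022216216660161773 78.89090895652771 4.925
 dp [0.4, 0.5, 0.9] ang [0.0001, 0.0013, 0.0002]
4 0.0698 [-6.3  0.  -9.2]
8 0.1396 [-13.3   0.  -17.9]
12 0.2094 [-20.8   0.  -26.1]
16 0.2793 [-28.9  -0.  -33.7]
20 0.3491 [-37.6   0.  -40.8]
24 0.4189 [-46.7  -0.  -47.3]
28 0.4887 [-56.2   0.  -53.1]
32 0.5585 [-66.1   0.  -58.2]
36 0.6283 [-76.3   0.  -62.6]
40 0.6981 [-86.8   0.  -66.3]
44 0.7679 [-97.6   0.  -69.3]
```

View pics/c3.png

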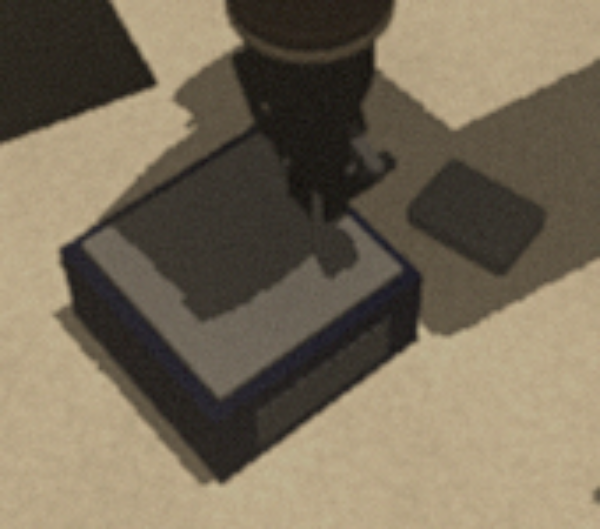

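The tab is held (width 22 mm, 79 N). I'll swing it up about the back edge; the same relative arc repeats on each call.

>>> carry_out(
  commands=[
    {"dp":[-4.5,0,-7],"angular":[0,0.0524,0],"jaw":0.1},
    {"dp":[-13.3,0,-17.9],"angular":[0,0.1396,0],"jaw":0.1},
    {"dp":[-20.8,0,-26.1],"angular":[0,0.2094,0],"jaw":0.1},
    {"dp":[-28.9,0,-33.7],"angular":[0,0.2793,0],"jaw":0.1},
    {"dp":[-37.6,0,-40.8],"angular":[0,0.3491,0],"jaw":0.1},
  ],
)

```text
time_s: 5.6
eef_pos: [0.5391, 0.0168, 0.2068]
ee_rot: [-0.097, -2.79, -0.017]
ft_force: [1.5, 0.1, -1.3]
width: 0.0226
grasp_force: 78.4
```

```bash
python3 - <<'E'
from h import *
s=r.observe();print(s["eef_pos"],s["ft_force"],s["torque"],s["width"],s["grasp_force"])
R0=Ro.from_rotvec(s["ee_rot"]).as_matrix(); print("tilt",np.degrees(np.arccos(-R0[2,2])))
a=r.camera("scene")["pixels"][120:320,210:430]
cv2.imwrite("pics/c4.png",cv2.resize(a,(600,545))[:,:,::-1])
E
```

```text
[0.53910719 0.01678347 0.20681315] [ 1.50279212  0.10453731 -1.25835303] [-0.06934037 -0.4310949  -0.00660851] 0.02258313849172675 78.41146945953369
tilt 20.08063097743433
```

View pics/c4.png

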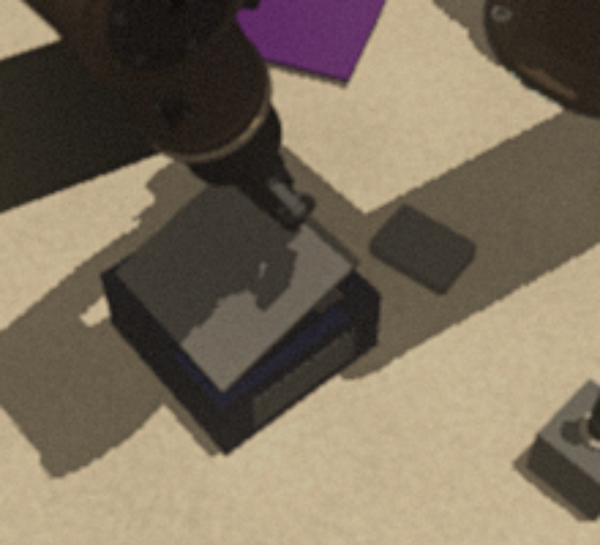

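The lid is tilted 20° and its back edge is still resting on the rim. I'll continue the arc.

>>> carry_out(
  commands=[
    {"dp":[-6.3,0,-9.2],"angular":[0,0.0698,0],"jaw":0.1},
    {"dp":[-13.3,0,-17.9],"angular":[0,0.1396,0],"jaw":0.1},
    {"dp":[-20.8,0,-26.1],"angular":[0,0.2094,0],"jaw":0.1},
    {"dp":[-28.9,0,-33.7],"angular":[0,0.2793,0],"jaw":0.1},
    {"dp":[-37.6,0,-40.8],"angular":[0,0.3491,0],"jaw":0.1},
  ],
)

```text
time_s: 6.28
eef_pos: [0.5878, 0.0134, 0.2321]
ee_rot: [-0.085, -2.441, -0.031]
ft_force: [-1.5, 0.2, 2.9]
width: 0.0223
grasp_force: 78.7
```

```bash
python3 - <<'E'
from h import *
s=r.observe();print(s["eef_pos"],s["ft_force"],s["torque"],s["width"],s["grasp_force"],s["joint_positions"].round(2))
R0=Ro.from_rotvec(s["ee_rot"]).as_matrix(); p0=s["eef_pos"];print("tilt",np.degrees(np.arccos(-R0[2,2])))
to(p0+[-.03,0,.11],R0,msg="lift 110")
am=-.29;P=p0+[-.03,0,.11]
m=np.array([.5283,-.3204]); tab=m-.06*np.array([np.cos(am),np.sin(am)])
to([*tab,.27],Rt(am),R0,P,"carry")
E
```

```text
[0.58783898 0.0133823  0.23208853] [-1.47483362  0.19937971  2.87775598] [ 0.033449   -0.07736721 -0.05456456] 0.022295916725349977 78.74285459518433 [-0.04  0.8   1.36  0.02  1.68 -1.54]
tilt 40.07509991284183
lift 110 dp [93.7, -2.1, -64.9] ang [0.0, 0.0, 0.0]
carry dp [3.1, -321.9, 96.9] ang [-0.0771, -0.6966, 0.2112]
```

>>> carry_out(
  commands=[
    {"dp":[15,0,-11],"angular":[0,0,0],"jaw":0.1},
    {"dp":[50,-1,-35],"angular":[0,0,0],"jaw":0.1},
    {"dp":[94,-2,-65],"angular":[0,0,0],"jaw":0.1},
    {"dp":[94,-2,-65],"angular":[0,0,0],"jaw":0.1},
    {"dp":[94,-2,-65],"angular":[0,0,0],"jaw":0.1},
  ],
)

```text
time_s: 6.9
eef_pos: [0.5571, 0.0135, 0.3419]
ee_rot: [-0.085, -2.445, -0.031]
ft_force: [-0.4, -0.3, -2.8]
width: 0.0221
grasp_force: 78.9
```

>>> carry_out(
  commands=[
    {"dp":[0,-35,10],"angular":[-0.007,-0.07,0.021],"jaw":0.1},
    {"dp":[1,-85,27],"angular":[-0.02,-0.19,0.058],"jaw":0.1},
    {"dp":[2,-140,44],"angular":[-0.035,-0.32,0.097],"jaw":0.1},
    {"dp":[2,-195,60],"angular":[-0.049,-0.44,0.134],"jaw":0.1},
    {"dp":[3,-250,76],"angular":[-0.063,-0.57,0.173],"jaw":0.1},
  ],
)

```text
time_s: 7.52
eef_pos: [0.4881, -0.2337, 0.2839]
ee_rot: [-0.38, -2.995, -0.006]
ft_force: [1.4, -1.6, -2.6]
width: 0.0225
grasp_force: 78.9
```

```bash
python3 - <<'E'
from h import *
s=r.observe();print(s["eef_pos"],s["width"],s["grasp_force"],s["joint_positions"].round(2))
am=-.29
m=np.array([.5283,-.3204]); tab=m-.06*np.array([np.cos(am),np.sin(am)])
to([*tab,.22],Rt(am)); print(tab)
E
```

```text
[ 0.48811714 -0.23371252  0.28394804] 0.022493904124958216 78.85110855102539 [-0.48  0.4   1.79 -0.04  1.06 -1.78]
 dp [-8.5, -70.9, 64.2] ang [-0.014, -0.1221, 0.0373]
[ 0.47080537 -0.30324287]
```

>>> carry_out(
  commands=[
    {"dp":[-2,-20,16],"angular":[-0.005,-0.045,0.014],"jaw":0.1},
    {"dp":[-6,-50,42],"angular":[-0.011,-0.095,0.03],"jaw":0.1},
    {"dp":[-8.5,-71,64],"angular":[-0.014,-0.122,0.037],"jaw":0.1},
    {"dp":[-8.5,-71,64],"angular":[-0.014,-0.122,0.037],"jaw":0.1},
    {"dp":[-8.5,-71,64],"angular":[-0.014,-0.122,0.037],"jaw":0.1},
  ],
)

```text
time_s: 8.15
eef_pos: [0.4716, -0.3014, 0.2213]
ee_rot: [-0.452, -3.104, -0.002]
ft_force: [-0.4, -0.2, -2.0]
width: 0.0221
grasp_force: 79.1
```

```bash
python3 - <<'E'
from h import *
s=r.observe();print(s["eef_pos"],s["width"],s["ft_force"])
to([.4708,-.3032,.105],Rt(-.29))
a=r.camera("scene")["pixels"][70:250,130:350]
cv2.imwrite("pics/c5.png",cv2.resize(a,(600,491))[:,:,::-1])
E
```

```text
[ 0.4715748  -0.30142665  0.22127465] 0.022121089794777612 [-0.387668   -0.24978076 -1.99170886]
 dp [-0.3, -2.0, 116.3] ang [0.0006, -0.0046, 0.0011]
```

View pics/c5.png

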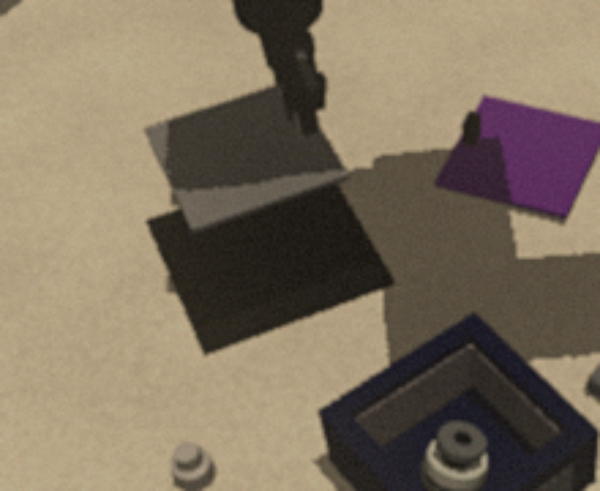

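The lid is held level over the mat and the box is open, with the pad spot visible at about crop (463,437). Lowering.

>>> carry_out(
  commands=[
    {"dp":[0,-1,20],"angular":[0,-0.002,0],"jaw":0.1},
    {"dp":[0,-2,55],"angular":[0,-0.004,0],"jaw":0.1},
    {"dp":[0,-2,90],"angular":[0,-0.005,0],"jaw":0.1},
    {"dp":[0,-2,110],"angular":[0,-0.005,0],"jaw":0.1},
    {"dp":[0,-2,117],"angular":[0,-0.005,0],"jaw":0.1},
  ],
)

```text
time_s: 8.82
eef_pos: [0.4711, -0.3029, 0.104]
ee_rot: [0.45, 3.108, 0.001]
ft_force: [-0.8, 0.7, -2.4]
width: 0.0226
grasp_force: 79.1
```

>>> carry_out(
  commands=[
    {"dp":[0,0,2],"angular":[0,0,0],"jaw":0.1},
    {"dp":[0,0,4],"angular":[0,0,0],"jaw":0.1},
    {"dp":[0,0,5],"angular":[0,0,0],"jaw":0.1},
    {"dp":[0,0,6],"angular":[0,0,0],"jaw":0.1},
    {"dp":[0,0,7],"angular":[0,0,0],"jaw":0.1},
  ],
)

```text
time_s: 9.45
eef_pos: [0.4708, -0.3038, 0.0976]
ee_rot: [0.452, 3.107, -0.0]
ft_force: [0.3, 0.6, -3.6]
width: 0.0225
grasp_force: 79.1
```

>>> carry_out(
  commands=[
    {"dp":[0,0,0.5],"angular":[0,0,0],"jaw":0.1},
    {"dp":[0,0,1],"angular":[0,0,0],"jaw":0.1},
    {"dp":[0,0,1.5],"angular":[0,0,0],"jaw":0.1},
    {"dp":[0,0,2],"angular":[0,0,0],"jaw":0.1},
    {"dp":[0,0,2],"angular":[0,0,0],"jaw":0.1},
  ],
)

```text
time_s: 10.07
eef_pos: [0.4708, -0.3038, 0.0955]
ee_rot: [0.452, 3.107, -0.0]
ft_force: [0.0, -0.8, -3.6]
width: 0.0224
grasp_force: 79.1
```

>>> carry_out(
  commands=[
    {"dp":[0,0,0.4],"angular":[0,0,0],"jaw":0.1},
    {"dp":[0,0,0.8],"angular":[0,0,0],"jaw":0.1},
    {"dp":[0,0,1.1],"angular":[0,0,0],"jaw":0.1},
    {"dp":[0,0,1.4],"angular":[0,0,0],"jaw":0.1},
    {"dp":[0,0,1.4],"angular":[0,0,0],"jaw":0.1},
  ],
)

```text
time_s: 10.7
eef_pos: [0.4708, -0.3038, 0.0949]
ee_rot: [0.452, 3.107, -0.0]
ft_force: [-4.1, 2.7, 17.0]
width: 0.0221
grasp_force: 81.9
```

The lid has touched down, so I'll release it gently and retreat.

>>> carry_out(
  commands=[
    {"dp":[0,0,-0.6],"angular":[0,0,0],"jaw":0.1},
    {"dp":[0,0,-0.6],"angular":[0,0,0],"jaw":0.35},
    {"dp":[0,0,-0.6],"angular":[0,0,0],"jaw":0.5},
    {"dp":[0,0,-1],"angular":[0,0,0],"jaw":0.55},
    {"dp":[0,0,-1],"angular":[0,0,0],"jaw":0.55},
  ],
  force=40,
)

```text
time_s: 11.32
eef_pos: [0.4708, -0.3038, 0.0951]
ee_rot: [0.452, 3.107, -0.0]
ft_force: [0.1, -0.1, -0.4]
width: 0.0471
grasp_force: 0.0
```

>>> carry_out(
  commands=[
    {"dp":[0,0,-8],"angular":[0,0,0],"jaw":0.55},
    {"dp":[0,0,-30],"angular":[0,0,0],"jaw":0.55},
    {"dp":[0,0,-75],"angular":[0,0,0],"jaw":0.55},
    {"dp":[0,0,-130],"angular":[0,0,0],"jaw":0.55},
    {"dp":[0,0,-185],"angular":[0,0,0],"jaw":0.55},
  ],
)

```text
time_s: 11.95
eef_pos: [0.4702, -0.3035, 0.2823]
ee_rot: [0.452, 3.107, -0.0]
ft_force: [0.5, -1.1, -0.5]
width: 0.047
grasp_force: 0.0
```

```bash
python3 - <<'E'
from h import *
s=r.observe();print(s["eef_pos"],s["width"],s["ft_force"])
to([.443,.3055,.29],Rt(-.07)); D=r.camera("scene"); a=D["pixels"]
m=find("scene","mat",(228,163));l=find("scene","lid",(235,155))
if l is not None: print("lid",fit([(D,l)],lambda p:[boxpts(p,.15,.15,.009,.017),boxpts(p,.014,.024,.017,.047,-.06)],[.528,-.32,-.29]))
cv2.imwrite("pics/c6.png",cv2.resize(a[80:330,130:530],(800,500))[:,:,::-1])
E
```

```text
[ 0.47019175 -0.30349126  0.28232742] 0.04697099772772527 [ 0.47423197 -1.10472707 -0.48954511]
 dp [199.5, 576.0, -7.9] ang [-0.0001, 0.0018, -0.2189]
lid (array([ 0.52746615, -0.31972412, -0.2831171 ]), np.float64(0.06181130826386529))
```

View pics/c6.png

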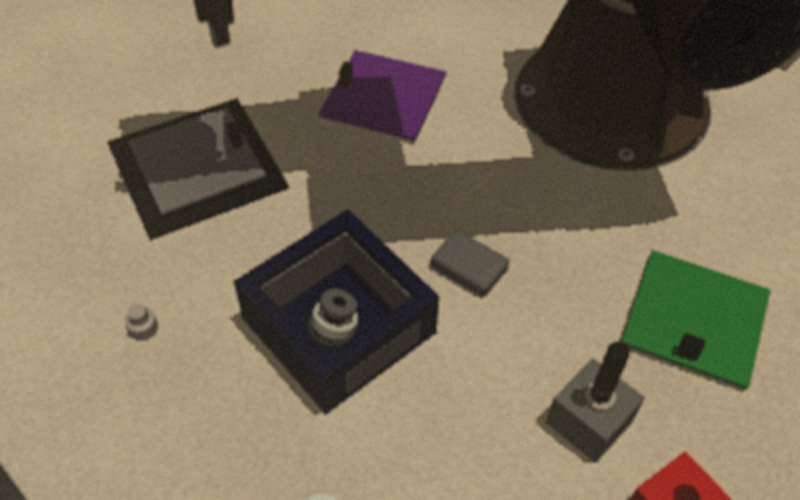

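The lid lies centred and right way up on the mat. Now to the probe.

>>> carry_out(
  commands=[
    {"dp":[10,28,-8],"angular":[0,0,-0.01],"jaw":0.55},
    {"dp":[28,80,-8],"angular":[0,0,-0.03],"jaw":0.55},
    {"dp":[47,135,-8],"angular":[0,0,-0.055],"jaw":0.55},
    {"dp":[66,190,-8],"angular":[0,0,-0.075],"jaw":0.55},
    {"dp":[85,245,-8],"angular":[0,0,-0.1],"jaw":0.55},
  ],
)

```text
time_s: 12.72
eef_pos: [0.4579, -0.0429, 0.2875]
ee_rot: [0.296, 3.127, -0.0]
ft_force: [2.6, -1.1, -0.4]
width: 0.0469
grasp_force: 0.0
```

>>> carry_out(
  commands=[
    {"dp":[20,60,0],"angular":[0,0,-0.02],"jaw":0.55},
    {"dp":[40,115,0],"angular":[0,0,-0.04],"jaw":0.55},
    {"dp":[60,170,0],"angular":[0,0,-0.06],"jaw":0.55},
    {"dp":[80,225,0],"angular":[0,0,-0.08],"jaw":0.55},
    {"dp":[95,270,0],"angular":[0,0,-0.119],"jaw":0.55},
  ],
)

```text
time_s: 13.35
eef_pos: [0.415, 0.2403, 0.2873]
ee_rot: [0.107, 3.139, -0.001]
ft_force: [0.1, 0.7, -0.1]
width: 0.047
grasp_force: 0.0
```

```bash
python3 - <<'E'
from h import *
to([.443,.3055,.25],Rt(-.07)); to([.443,.3055,.185],Rt(-.07))
D=r.camera("top");a=D["pixels"]
V=[]; u,v=328,182
# spot: dark centre on pad from scene, box rim from top
b=[(o["score"],o["xy"]) for o in r.outline_of("scene","spot")];print(b)
b=[(o["score"],o["xy"]) for o in r.outline_of("top","spot")];print(b)
x=np.vstack([cv2.resize(r.camera("scene")["pixels"][185:285,245:355],(330,300)),cv2.resize(a[130:230,275:385],(330,300))])
cv2.imwrite("pics/c7.png",np.hstack([x[:300],x[300:]])[:,:,::-1])
E
```

```text
dp [-23.5, 67.0, 37.3] ang [-0.0007, 0.0007, 0.002]
 dp [-23.5, 67.0, 102.3] ang [-0.0007, 0.0007, 0.002]
[(0.75, [297.5, 229.1])]
[(0.48, [328.7, 185.0])]
```

View pics/c7.png

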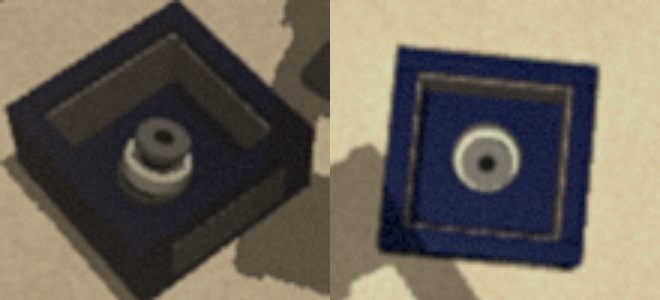

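The box is open, with the dark spot at about scene (299,231) and top (327,184). I'll measure it precisely while moving over the probe.

>>> carry_out(
  commands=[
    {"dp":[-10,28,0],"angular":[0,0,0],"jaw":0.55},
    {"dp":[-23.5,67,5],"angular":[0,0,0],"jaw":0.55},
    {"dp":[-23.5,67,15],"angular":[0,0,0],"jaw":0.55},
    {"dp":[-23.5,67,25],"angular":[0,0,0],"jaw":0.55},
    {"dp":[-23.5,67,25],"angular":[0,0,0],"jaw":0.55},
  ],
)

```text
time_s: 14.18
eef_pos: [0.4437, 0.3021, 0.2619]
ee_rot: [-0.112, -3.139, 0.003]
ft_force: [-0.6, 0.3, -0.2]
width: 0.047
grasp_force: 0.0
```

```bash
python3 - <<'E'
from h import *
to([.443,.3055,.185],Rt(-.07))
D={c:r.camera(c) for c in("scene","top")}
L=[]
for c,(u,v) in(("scene",(299,231)),("top",(327,184))):
    g=D[c]["pixels"].astype(float).mean(2)[v-5:v+6,u-5:u+6]; g=cv2.GaussianBlur(g,(3,3),0)
    bg=np.percentile(g,70); w=np.clip((bg+g.min())/2-g,0,None); yy,xx=np.mgrid[v-5:v+6,u-5:u+6]
    k,l=cv2.connectedComponents((w>0).astype(np.uint8)); m=l==l[np.unravel_index(np.argmax(w),w.shape)]; w=w*m
    uv=((w*xx).sum()/w.sum(),(w*yy).sum()/w.sum()); P=back(D[c],uv,.049); print(c,uv,P,m.sum()); L.append((D[c]["cam_to_world"][:3,3],P))
# triangulate
A=np.zeros((3,3));b=np.zeros(3)
for o,P in L:
    d=(P-o)/np.linalg.norm(P-o);Q=np.eye(3)-np.outer(d,d);A+=Q;b+=Q@o
print("tri",np.linalg.solve(A,b))
for c in D:
    px=D[c]["pixels"].astype(int); print(px[200,330],px[140,300])
    x0=back(D["top"],(328,182),.08); m=sil(D[c],[boxpts([.561,.0155,-.067],.20,.20,0,.09)])>.1
    s=(px.max(2)<150)&m & ((px[:,:,2]>px[:,:,0]+5)) 
    s=cv2.morphologyEx(s.astype(np.uint8),cv2.MORPH_CLOSE,np.ones((5,5)))
    cs,_=cv2.findContours(s,0,2); h=np.zeros((400,640)); cv2.drawContours(h,[max(cs,key=cv2.contourArea)],-1,1.,-1)
    if c=="top": print(c,h.sum(),fit([(D[c],h)],lambda p:[boxpts(p,.17,.17,0,.08)],[.561,.0155,-.067]))
E
```

```text
dp [0.9, 3.5, 76.9] ang [-0.0017, -0.0003, -0.0011]
scene (np.float64(299.19406539649844), np.float64(230.17584963954684)) [0.55808317 0.01402945 0.049     ] 22
top (np.float64(326.8625432285248), np.float64(184.12644591962476)) [0.55827445 0.01487912 0.049     ] 22
tri [0.5583163  0.01472556 0.04993636]
[185 165 135] [71 53 62]
[30 33 67] [209 197 157]
top 4492.0 (array([ 0.56086522,  0.01555508, -0.065576  ]), np.float64(0.10703996647635011))
```

>>> carry_out(
  commands=[
    {"dp":[1,3.5,15],"angular":[0,0,0],"jaw":0.55},
    {"dp":[1,3.5,40],"angular":[0,0,0],"jaw":0.55},
    {"dp":[1,3.5,65],"angular":[0,0,0],"jaw":0.55},
    {"dp":[1,3.5,77],"angular":[0,0,0],"jaw":0.55},
    {"dp":[1,3.5,77],"angular":[0,0,0],"jaw":0.55},
  ],
)

```text
time_s: 14.9
eef_pos: [0.4433, 0.307, 0.1851]
ee_rot: [0.11, 3.139, -0.002]
ft_force: [0.2, -0.7, -1.4]
width: 0.0467
grasp_force: 0.0
```

>>> carry_out(
  commands=[
    {"dp":[0,0,0],"angular":[0,0,0],"jaw":0.4},
    {"dp":[0,0,0],"angular":[0,0,0],"jaw":0.3},
    {"dp":[0,0,0],"angular":[0,0,0],"jaw":0.1},
    {"dp":[0,0,0],"angular":[0,0,0],"jaw":0.1},
    {"dp":[0,0,0],"angular":[0,0,0],"jaw":0.1},
  ],
  force=60,
)

```text
time_s: 15.52
eef_pos: [0.4441, 0.3074, 0.1866]
ee_rot: [0.11, 3.137, 0.001]
ft_force: [-0.7, -0.4, 7.5]
width: 0.0206
grasp_force: 58.4
```

```bash
python3 - <<'E'
from h import *
s=r.observe();print(s["eef_pos"],s["ft_force"],s["torque"],s["width"],s["grasp_force"])
a=r.camera("scene")["pixels"][200:330,370:500]; b=r.camera("top")["pixels"][165:285,150:270]
cv2.imwrite("pics/c8.png",np.hstack([cv2.resize(a,(400,400)),cv2.resize(b,(400,400))])[:,:,::-1])
E
```

```text
[0.44408551 0.3073566  0.1865985 ] [-0.6522333  -0.37100093  7.46644221] [0.00141818 0.12110587 0.05396176] 0.020619440152782737 58.394907116889954
```

View pics/c8.png

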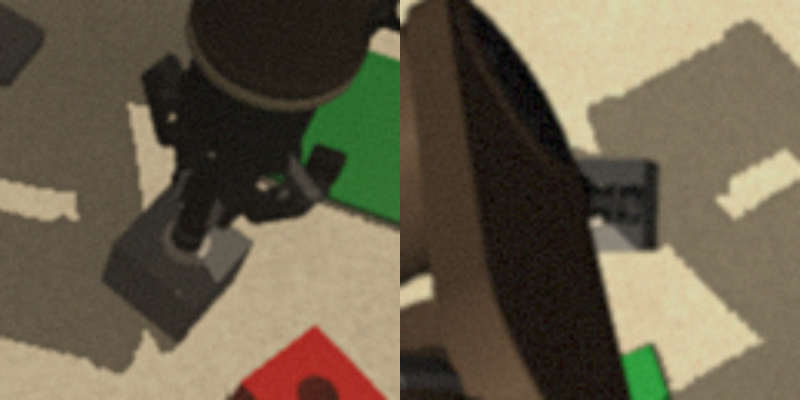

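The gripper holds the probe handle squarely, and the probe is still seated in the stand. Lifting it out.

>>> carry_out(
  commands=[
    {"dp":[0,0,-6],"angular":[0,0,0],"jaw":0.1},
    {"dp":[0,0,-30],"angular":[0,0,0],"jaw":0.1},
    {"dp":[0,0,-75],"angular":[0,0,0],"jaw":0.1},
    {"dp":[0,0,-115],"angular":[0,0,0],"jaw":0.1},
    {"dp":[0,0,-140],"angular":[0,0,0],"jaw":0.1},
  ],
)

```text
time_s: 16.25
eef_pos: [0.4437, 0.3073, 0.3283]
ee_rot: [0.11, 3.136, 0.001]
ft_force: [-0.3, 0.7, -1.0]
width: 0.0208
grasp_force: 58.7
```

```bash
cat > t.py <<'E'
from h import *
a=-.066; th=np.radians(-20); S=np.array([.5582,.0146,.0495]); R=Rt(a,th); n=-R[:,2]
def tgt(h,off=(0,0),L=.1766): return S+n*(L+h)-R[:,0]*off[0]-R[:,1]*off[1]
E
python3 - <<'E'
from t import *
s=r.observe();print(s["eef_pos"],s["ft_force"],s["torque"],s["width"],n)
to(tgt(.06),R)
E
```

```text
[0.44367847 0.3073078  0.32828848] [-0.29539967  0.73823319 -0.95450422] [-0.00741975  0.03380039  0.01886084] 0.020800872769277983 [-0.34127549  0.02255694  0.93969262]
 dp [-53.6, -284.4, 56.3] ang [0.0004, -0.3456, -0.004]
```

>>> carry_out(
  commands=[
    {"dp":[-8,-40,0],"angular":[0,-0.04,0],"jaw":0.1},
    {"dp":[-19,-100,0],"angular":[0,-0.11,0],"jaw":0.1},
    {"dp":[-30,-160,0],"angular":[0,-0.19,0],"jaw":0.1},
    {"dp":[-41,-218,5],"angular":[0,-0.27,0],"jaw":0.1},
    {"dp":[-50,-265,10],"angular":[0,-0.345,-0.004],"jaw":0.1},
  ],
)

```text
time_s: 16.88
eef_pos: [0.4746, 0.0374, 0.3165]
ee_rot: [0.092, 2.79, -0.019]
ft_force: [0.4, 0.2, -0.7]
width: 0.0207
grasp_force: 58.9
```

```bash
python3 - <<'E'
from t import *
s=r.observe();print(s["eef_pos"],s["ft_force"])
to(tgt(.03),R)
E
```

```text
[0.47457725 0.03741075 0.31654367] [ 0.36839244  0.21332292 -0.71670143]
 dp [11.6, -17.1, 73.4] ang [-0.0016, 0.001, 0.0004]
```

>>> carry_out(
  commands=[
    {"dp":[8,-12,5],"angular":[-0.001,0.001,0],"jaw":0.1},
    {"dp":[11.6,-17,25],"angular":[-0.0016,0.001,0],"jaw":0.1},
    {"dp":[11.6,-17,50],"angular":[-0.0016,0.001,0],"jaw":0.1},
    {"dp":[11.6,-17,70],"angular":[-0.0016,0.001,0],"jaw":0.1},
    {"dp":[11.6,-17,73.4],"angular":[-0.0016,0.001,0],"jaw":0.1},
  ],
)

```text
time_s: 17.5
eef_pos: [0.4874, 0.0213, 0.2422]
ee_rot: [0.092, 2.797, -0.015]
ft_force: [0.4, -0.3, -1.2]
width: 0.0205
grasp_force: 59.0
```

```bash
python3 - <<'E'
from t import *
s=r.observe();print(s["eef_pos"],s["ft_force"],s["torque"])
to(tgt(.005),R)
d=r.camera("scene")
R0=Ro.from_rotvec(s["ee_rot"]).as_matrix()
for nm,o in(("tip",.1766),("collar",.1236),("handle100",.0766)): print(nm,proj(d,(s["eef_pos"]+R0[:,2]*o)[None]).round(1))
print("spot",proj(d,S[None]).round(1))
x=d["pixels"]; cv2.imwrite("pics/c9.png",cv2.resize(x[170:270,240:360],(720,600),interpolation=cv2.INTER_CUBIC)[:,:,::-1])
print(R.round(3).tolist())
E
```

```text
[0.48735628 0.0213049  0.24224996] [ 0.41536851 -0.33569819 -1.18479283] [-0.00814078  0.20045077 -0.02785268]
 dp [-1.0, -2.0, 23.8] ang [0.0006, -0.0054, 0.0002]
tip [[303.3 221.8]]
collar [[308.7 204.9]]
handle100 [[313.9 188.9]]
spot [[299.3 230.2]]
[[-0.938, 0.066, 0.341], [0.062, 0.998, -0.023], [-0.342, 0.0, -0.94]]
```

View pics/c9.png

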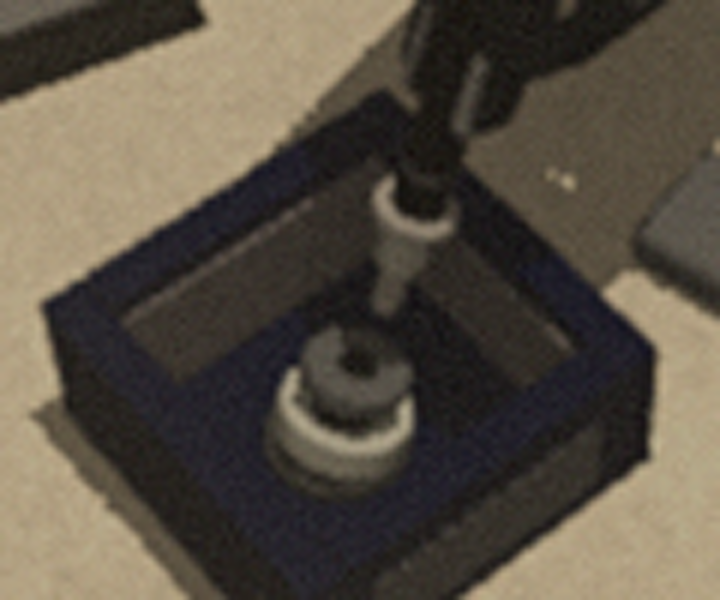

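The tip is at about pixel (304,223), close to the predicted (303,222), and the collar matches within a pixel. The probe is aligned above the spot at (299,230). I'll take a force baseline and close in.

>>> carry_out(
  commands=[
    {"dp":[-0.5,-1,5],"angular":[0,-0.003,0],"jaw":0.1},
    {"dp":[-1,-2,12],"angular":[0,-0.005,0],"jaw":0.1},
    {"dp":[-1,-2,18],"angular":[0,-0.005,0],"jaw":0.1},
    {"dp":[-1,-2,21],"angular":[0,-0.005,0],"jaw":0.1},
    {"dp":[-1,-2,21],"angular":[0,-0.005,0],"jaw":0.1},
  ],
)

```text
time_s: 18.18
eef_pos: [0.4956, 0.0189, 0.2234]
ee_rot: [0.091, 2.79, -0.015]
ft_force: [-0.2, 0.2, -1.6]
width: 0.0207
grasp_force: 59.0
```

```bash
cat >> t.py <<'E'
def fn(k=12):
    F=[];P=[]
    for _ in range(k):
        r.camera("scene"); s=r.observe(); F.append(s["ft_force"]);P.append(s["eef_pos"])
    F=np.array(F); print("Fn",(F@n).mean().round(2),(F@n).std().round(2),"F",F.mean(0).round(2),"h mm",((np.mean(P,0)-S)@n*1000-176.6).round(2))
    to(tgt(0),R); print(s["time_s"],s["width"],s["grasp_force"])
E
python3 -c "
from t import *
fn()"
```

```text
Fn -1.02 0.43 F [ 0.    0.03 -1.09] h mm 8.54
 dp [0.7, -0.1, 8.5] ang [0.0008, 0.0017, 0.0004]
18.775 0.020469913672376713 58.961416482925415
```

>>> carry_out(
  commands=[
    {"dp":[0.5,0,3],"angular":[0,0.001,0],"jaw":0.1},
    {"dp":[0.7,0,6],"angular":[0,0.001,0],"jaw":0.1},
    {"dp":[0.7,0,9],"angular":[0,0.001,0],"jaw":0.1},
    {"dp":[0.7,0,11],"angular":[0,0.001,0],"jaw":0.1},
    {"dp":[0.7,0,12.5],"angular":[0,0.001,0],"jaw":0.1},
  ],
)

```text
time_s: 19.4
eef_pos: [0.4993, 0.0186, 0.2115]
ee_rot: [0.091, 2.791, -0.015]
ft_force: [-0.2, 0.4, 0.2]
width: 0.0206
grasp_force: 59.0
```

```bash
python3 -c "
from t import *
fn()"
```

```text
Fn 0.55 0.72 F [-0.94 -0.21  0.25] h mm -4.02
 dp [-0.1, -0.1, -4.0] ang [0.0008, 0.0006, 0.0004]
20.0 0.02048234273873636 58.97252976894379
```

The net force is about 1.6 N. Roughly 4.8 mm more gives 4 N.

>>> carry_out(
  commands=[
    {"dp":[0,0,1.2],"angular":[0,0,0],"jaw":0.1},
    {"dp":[0,0,2.4],"angular":[0,0,0],"jaw":0.1},
    {"dp":[0,0,3.6],"angular":[0,0,0],"jaw":0.1},
    {"dp":[0,0,4.5],"angular":[0,0,0],"jaw":0.1},
    {"dp":[0,0,4.5],"angular":[0,0,0],"jaw":0.1},
  ],
)

```text
time_s: 20.62
eef_pos: [0.5008, 0.0185, 0.2074]
ee_rot: [0.091, 2.791, -0.015]
ft_force: [-1.4, 0.0, 2.6]
width: 0.0208
grasp_force: 59.0
```

```bash
python3 - <<'E'
from t import *
fn(25)
x=r.camera("scene")["pixels"]; cv2.imwrite("pics/c10.png",cv2.resize(x[170:270,240:360],(720,600),interpolation=cv2.INTER_CUBIC)[:,:,::-1])
E
```

```text
Fn 3.14 0.55 F [-1.59  0.03  2.76] h mm -8.53
 dp [-0.1, -0.1, -8.6] ang [0.0008, 0.0005, 0.0003]
21.875 0.020484659229466372 59.02167856693268
```

View pics/c10.png

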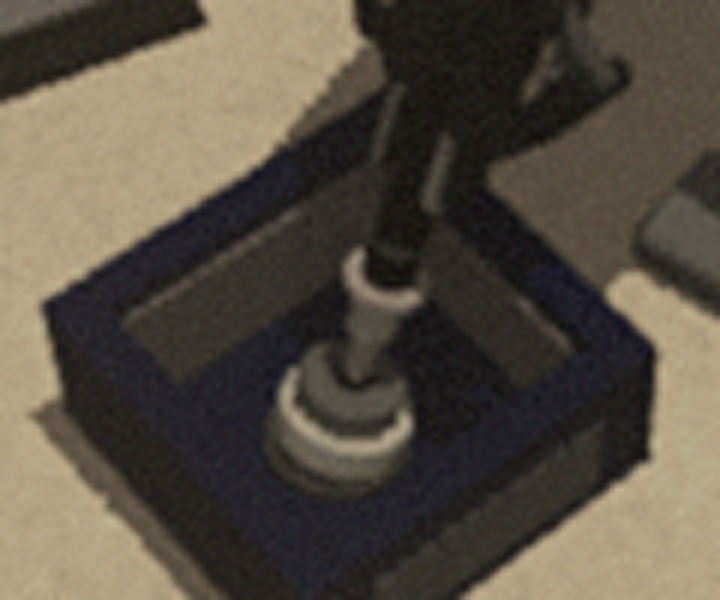

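The tip is on the dark spot at about crop (355,378), the pad is depressed, and the net force is about 4.2 N. Handing in.

```bash
python3 -c "
from cell import r
print(r.sign_off())"
```

```text
the job is handed in; nothing more can be done
None
```

The lid was tipped up 40° on its back edge and set down right way up on the mat, and the probe is held square on the pad's dark spot at about 4.2 N. I handed the job in at about 22 s, with the jar, coupler and case left alone.

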